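# Set out the blue glaze with its sample tile

## Task

Set out the blue glaze for the next class: lift the blue sample tile up and off its hook on the rack and stand it fully down in the groove of the wooden glaze stand, and set the blue-lidded jar upright in the stand's round well. The tile is brittle stoneware, so hold it lightly and lower it in gently. Leave the other two tiles hanging and the other jar where it is.

Things in the scene. Friction and masses are not known exactly. Their poses are not given: they have to be found in the camera images.
- tile_blue: Blue sample tile: brittle plate 72 mm wide (its y), 138 high (its z, up), 10 thick (its x), about 0.16 kg; blue glaze band round both faces, front and back alike. Round 26 mm hole, centre 96 mm above the foot (29 mm of clay above it). Origin: centre of the foot's underside. Starts on one of three hooks. Grip of 20 to 40 N is ample, 90 N chips it; so do 40 N against stand or rack.
- tile_ochre: Sample tile of the same shape and frame, ochre yellow-brown glaze band; hangs on another hook and stays there.
- tile_celadon: Sample tile of the same shape and frame, pale grey-green glaze band; hangs on another hook and stays there.
- sample_rack: Fixed wooden rack: foot board 18 mm thick, x = -105 to +45 mm, 330 mm wide; upright back board 16 mm thick, 330 mm wide, top at z = 171 mm. Origin at table height, mid-width, in the front face of the back board; x points backwards through it. Three hooks stick out along -x at y = -100, 0, +100 mm, one tile on each, 52 to 58 mm in front of the board.
- middle_hook (a point): On the axis of the middle hook where its tile hangs, 55 mm before the board, 160 mm above the table; axes as the rack's. The hooks are alike: level steel rod 6 mm thick, 95 mm long, its end (40 mm in front of the tile) turned up to 13 mm above the axis. A tile comes off when lifted 11 to 19 mm (the tip then passes through its hole) and drawn out 55 mm or more along -x.
- glaze_stand: Fixed pale wooden stand, 162 mm deep (its x) and 120 mm wide (its y). Origin on the table under it. Front part (x = -87 to +27 mm) a plate 16 mm high with the round well; back part (x = 27 to 75 mm) a bar 38 mm high with the groove across it.
- well (a point): Centre of the floor of the round well in the front of the stand: 73 mm across, 7 mm deep, rim chamfered 2 mm, floor 9 mm above the table. Axes as the stand's.
- groove (a point): Centre of the floor of the groove in the back bar of the stand, 81 mm behind the centre of the well: a slot 13 mm wide (along the stand's x), 92 mm long (along its y), 26 mm deep, mouth chamfered 3 mm, floor 12 mm above the table. Axes as the stand's.
- jar_blue: Closed white glaze jar with a blue lid and blue stripe, 66 mm across, 87 mm high, 0.25 to 0.45 kg. Origin: centre of its underside; z up.
- jar_ochre: Closed white glaze jar of the same size with an ochre-brown lid and stripe; stays where it is. Origin: centre of its underside.

How it is judged:
By the outcome, as a careful person would: the job done as asked, in the order asked, and still so for the second after the job is handed in, with the robot touching nothing.
It also fails if it takes over 58 s, if anything falls off the work surface, if the arm or the gripper's body presses on something with over 40 N, if the wrist force passes 120 N, or if a joint passes its speed limit or range.

## Robot

A 7-joint arm with a two-finger parallel gripper is mounted at the origin on the work surface; the furniture and walls round the work are solid. World frame = base frame: x ahead of the robot, y to its left, z up, the work surface at z = 0. Lengths are in m, angles in rad, forces in N, time in s.
With the tool pointing down it reaches from about 0.35 to 0.9 m from the base axis. Payload 19.9 kg.
Tool frame: the origin (TCP) lies at the very end of the fingers, on their centre line; the grasp point (between the pads) lies tcp_to_grasp behind it (tcp_to_grasp is the distance from the TCP to the grasp point, in m); z points along the fingers, y is the line along which they close (so a half turn about z gives the same grasp; the last joint's range is limited). The gripper opens to 94 mm and grips with 3 to 60 N. Pads are 16 mm wide; open, the fingers measure 119 mm over their backs; the gripper's body (75 mm by 177 mm) begins 78 mm behind the grasp point.
Start: joints at [-1.236, 0.417, -0.01, 1.614, 0.005, 1.111, -0.053], TCP at [0.23, 0.581, 0.205] pointing down, gripper open.
Joint ranges: [-2.81, 2.81], [-0.39, 2.02], [-1.27, 1.25], [0.06, 2.57], [-1.19, 4.33], [0.19, 2], [-2.82, 2.82]. Speed limits (rad/s): [1.89, 1.89, 2.39, 2.39, 3.01, 3.01, 3.01].

## Interface

Orientations are given as a 3x3 rotation matrix whose columns are the frame's x, y, z axes.
In Python, from bench import sense, grab_frame, get_calibration, job_done, tcp_to_grasp gives the robot as it stands.
- The arm moves only by the tool step_arm, never from a script. Its argument "deltas" is a list of rows, each a list of 3 entries, a list of its own where there are three numbers: the turn, a rotation vector about the tool's x, y, z in degrees, then the shift along the tool's x, y, z in m, then the opening, from 0 (shut) to 1 (fully open). A call has 1 to 5 rows; each row shifts and turns the commanded pose from where the row before left it, along the tool's axes as they then stand; what a row does not reach is not made up. A row lasts 1/8 s, in which the tool goes at most 62.5 mm and 10.7 degrees, less where a joint would pass 70% of its speed; a pose out of reach is approached as far as the arm can. A call with a gripper value outside its range is refused whole. The fingers move at their own pace and stop on an object; "newtons" is the grip in N (left out, the last holds). Time passes only in rows, so rows that do not move let the fingers close. It gives the time, the measured TCP pose, the force, the opening and the grip force at its end, in the units of the state.
- sense(): the state, without advancing time (a new reading comes with each control period).
- grab_frame(name): name is "side" or "top"; returns the picture (384x512x3 uint8, red, green, blue); there is no depth.
- get_calibration(name): a dict with "fovy" (degrees; the focal length in pixels is half the picture's height over the tangent of half this angle, whatever the lens; pixels are square), "cx", "cy" (the principal point, pixels), "camera_from_world" (4x4, takes a point from world to camera coordinates). Camera axes: x right, y down, z forward; pixel columns grow to the right and rows downward; lengths in m; the calibration is good to about 2 mm. A picture is of the moment at which its call begins. get_calibration takes no time and is no camera call.
- job_done(): hands the job in; it is judged then, once.
The state is a dict: "clock": time; "joint_pos": joint angles; "qvel": joint speeds; "joint_efforts": joint torques, N m; "tool_pos": TCP position; "orientation": TCP orientation; "contact_force": force on the tool from outside, world axes, zero at the start; "ft_torque": the same for the moment, N m; "opening": finger opening in m; "gripper_force": force on a finger pad.
Only numpy, scipy, OpenCV 4.12 (cv2) and the standard library are available. Lean on these libraries where they do the work, as an engineer would, in place of code of your own. Each camera call takes 0.05 s, during which the arm holds its last target. There are 200 camera calls.

## Working session

There is one attempt and no reset: what is moved stays moved. The work goes in short steps, Python scripts to look and compute and a tool call to move; the robot and the scene stay as the last step left them, time stands still between calls to the robot, and variables do not carry over. Pictures are saved under pics/ and viewed, at most 10 in all, crops included, and the job is handed in when it is done.

Besides the shell and the picture viewer there is one more tool, called after "Request:" as a command line: name --argument value ..., lists and objects as JSON in quotes. step_arm: Moves the arm, as the interface text tells. Its arguments: {"type":"object","properties":{"deltas":{"type":"array","items":{"type":"array"}},"newtons":{"type":"number"}},"required":["deltas"]}

```bash
mkdir -p pics; ls; python3 - <<'E'
from bench import *
import cv2,numpy as np
s=sense()
for k,v in s.items(): print(k,np.round(v,3).tolist())
print(tcp_to_grasp() if callable(tcp_to_grasp) else tcp_to_grasp)
for n in("side","top"):
    c=get_calibration(n);print(n,c["fovy"],c["cx"],c["cy"]);print(np.round(c["camera_from_world"],3).tolist(), {k:v for k,v in c.items() if k not in("fovy","cx","cy","camera_from_world")})
    cv2.imwrite(f"pics/{n}0.png",cv2.cvtColor(grab_frame(n),cv2.COLOR_RGB2BGR))
E
```

```text
pics
clock 0.0
joint_pos [-1.235, 0.418, -0.01, 1.614, 0.005, 1.111, -0.053]
qvel [-0.002, 0.001, -0.001, -0.001, -0.0, 0.001, 0.001]
joint_efforts [0.001, -85.124, 0.639, -42.6, -0.049, 0.018, 0.0]
tool_pos [0.23, 0.581, 0.205]
orientation [[-0.93, 0.368, -0.0], [0.368, 0.93, -0.001], [-0.0, -0.001, -1.0]]
contact_force [0.208, -0.085, -1.005]
ft_torque [0.032, 0.006, -0.031]
gripper_force 0.0
opening 0.094
0.0188
side 43.562389134924935 256.9074578134813 197.11301394088983
[[-1.0, -0.026, 0.003, 0.55], [-0.017, 0.549, -0.836, 0.12], [0.021, -0.836, -0.549, 1.083], [0.0, 0.0, 0.0, 1.0]] {}
top 45.81858228006806 249.53738177300806 182.00750935859463
[[-0.004, -1.0, 0.007, -0.02], [-0.996, 0.003, -0.088, 0.597], [0.088, -0.007, -0.996, 1.163], [0.0, 0.0, 0.0, 1.0]] {}
```

View pics/side0.png

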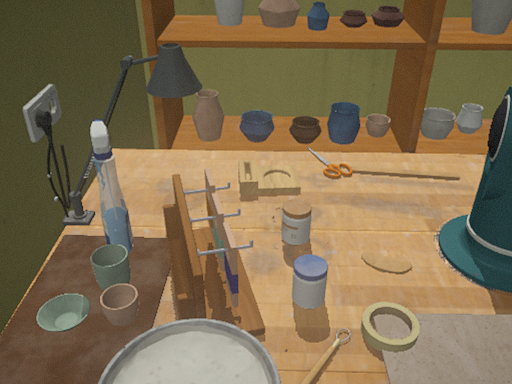

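View pics/top0.png

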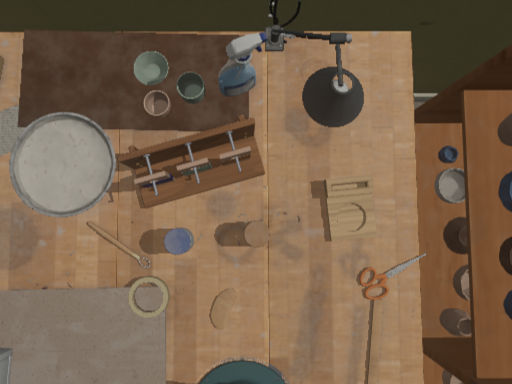

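The side view shows the rack at (215,250) with the blue tile nearest the camera, the blue jar at (310,280), and the stand at (270,178). The top view shows the rack at (190,165) with the blue tile at its left (153,180), the blue jar at (179,240), and the stand at (350,207). The lamp is at (335,95). Next I'll enlarge the rack and stand.

```bash
cat > h.py <<'E'
from bench import *
import cv2,numpy as np
def ray(n,u,v):
    c=get_calibration(n);T=np.array(c["camera_from_world"]);f=192/np.tan(np.radians(c["fovy"]/2))
    d=T[:3,:3].T@np.array([(u-c["cx"])/f,(v-c["cy"])/f,1]);return -T[:3,:3].T@T[:3,3],d
def onz(n,u,v,z):
    o,d=ray(n,u,v);return o+d*(z-o[2])/d[2]
def proj(n,p):
    c=get_calibration(n);T=np.array(c["camera_from_world"]);f=192/np.tan(np.radians(c["fovy"]/2))
    q=T[:3,:3]@np.array(p)+T[:3,3];return q[0]/q[2]*f+c["cx"],q[1]/q[2]*f+c["cy"]
def two(a,b):
    (o1,d1),(o2,d2)=ray("side",*a),ray("top",*b)
    t=np.linalg.lstsq(np.c_[d1,-d2],o2-o1,rcond=None)[0];p,q=o1+d1*t[0],o2+d2*t[1];return (p+q)/2,np.linalg.norm(p-q)
E
python3 - <<'E'
import cv2,numpy as np
t=cv2.imread("pics/top0.png");s=cv2.imread("pics/side0.png")
z=lambda a,k:cv2.resize(a,None,fx=k,fy=k,interpolation=cv2.INTER_CUBIC)
cv2.imwrite("pics/c1.png",z(t[115:215,112:272],5))
a=z(t[165:247,315:385],5);b=z(s[150:200,230:310],5);  
H=np.zeros((410,750,3),np.uint8);H[:,:350]=a;H[:250,350:]=b;cv2.imwrite("pics/c2.png",H)
E
```

```text
(no output)
```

View pics/c1.png

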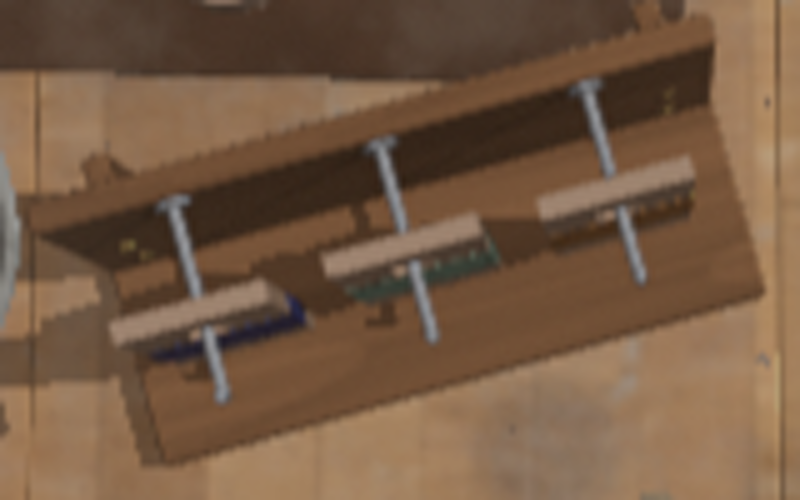

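View pics/c2.png

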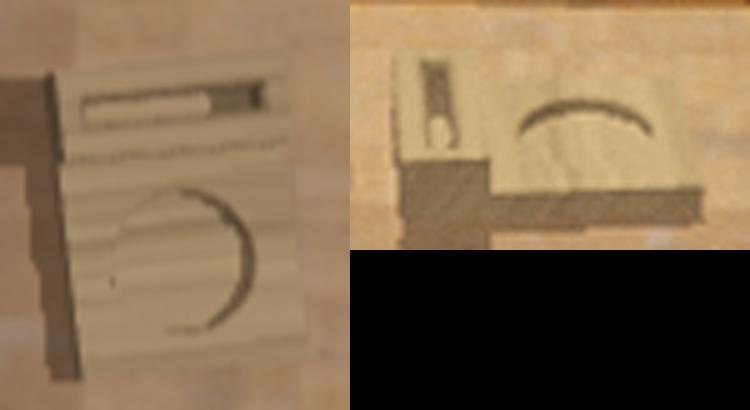

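The rack crop shows the hooks meeting the board at crop (175,203), (382,148) and (586,88), with tips at (222,398), (432,338) and (641,280). The blue tile's top runs from (110,325) to (275,303). In the stand crop, the groove mouth spans (80,98) to (265,108), and the well is centred near (184,260).

```bash
python3 - <<'E'
from h import *
np.set_printoptions(precision=4,suppress=True)
def T(u,v,z,o): return onz("top",(u+.5)/5-.5+o[0],(v+.5)/5-.5+o[1],z)
R=(112,115);S=(315,165)
ro=[T(*p,.16,R) for p in[(175,203),(382,148),(586,88)]];ti=[T(*p,.17,R) for p in[(222,398),(432,338),(641,280)]]
print("roots",*ro);print("tips",*ti)
for a,b in zip(ro,ti): print("len",np.linalg.norm((a-b)[:2]),"ang",np.degrees(np.arctan2(*(a-b)[1::-1])))
l,r=T(35,233,.171,R),T(712,48,.171,R);print("board",l,r,np.linalg.norm(l-r),"yaw",np.degrees(np.arctan2((l-r)[1],(l-r)[0]))-90)
for nm,pts in dict(blue=[(110,325),(265,280),(275,303),(118,346)],cel=[(323,256),(477,214),(484,236),(330,280)],och=[(538,201),(690,157),(694,180),(545,222)]).items():
    q=[T(*p,.192,R) for p in pts];d=q[0]+q[3]-q[1]-q[2];print(nm,np.mean(q,0),"w",np.linalg.norm(d)/2,np.linalg.norm(q[0]-q[3]),"yaw",np.degrees(np.arctan2(d[1],d[0]))-90)
q=[T(*p,.038,S) for p in[(80,98),(265,82),(265,108),(82,128)]];d=q[0]+q[3]-q[1]-q[2];g=np.mean(q,0)
print("groove",g,"w",np.linalg.norm(d)/2,np.linalg.norm(q[0]-q[3]),"yaw",np.degrees(np.arctan2(d[1],d[0]))-90)
w=T(184,260,.016,S);print("well",w,"dist",np.linalg.norm((w-g)[:2]),"yaw",np.degrees(np.arctan2(*(g-w)[1::-1])))
bl,br=T(60,75,.038,S),T(285,50,.038,S);fl,fr=T(82,372,.016,S),T(303,355,.016,S)
print("corners",bl,br,fl,fr);d=(bl+fl-br-fr);print("w",np.linalg.norm(bl-br),np.linalg.norm(fl-fr),np.degrees(np.arctan2(d[1],d[0]))-90)
d=bl+br-fl-fr;print("depth",np.linalg.norm(d[:2])/2,np.degrees(np.arctan2(d[1],d[0])))
# side view groove / well
def Sd(u,v,z): return onz("side",(u-350+.5)/5-.5+230,(v+.5)/5-.5+150,z)
q=[Sd(*p,.038) for p in[(421,60),(451,60),(456,150),(427,150)]];print("side groove",np.mean(q,0))
print("side bar corners",Sd(400,160,.038),Sd(490,160,.038),"plate front",Sd(703,190,.016))
for n in("top","side"):
    im=cv2.imread(f"pics/{n}0.png");h=cv2.cvtColor(im,cv2.COLOR_BGR2HSV);m=cv2.inRange(h,(105,70,60),(130,255,255))
    k,_,st,ce=cv2.connectedComponentsWithStats(m)
    for i in range(1,k):
        if st[i,4]>60: print(n,st[i],ce[i],onz(n,*ce[i],.087))
for nm,uv in dict(ojar=(256,234)).items(): print(nm,onz("top",*uv,.087))
# lamp head
print("lamp",two((174,92),(333,97)),two((171,47),(342,84)))
E
```

```text
roots [0.6486 0.219  0.16  ] [0.6743 0.1227 0.16  ] [0.7025 0.0274 0.16  ]
tips [0.5568 0.1938 0.17  ] [0.5841 0.0977 0.17  ] [0.6107 0.0016 0.17  ]
len 0.09519050153250386 ang 15.359603040595283
len 0.09357499336952521 ang 15.504015659942368
len 0.09539081138529805 ang 15.687024960949442
board [0.6332 0.2807 0.171 ] [ 0.7191 -0.0316  0.171 ] 0.3239787290571077 yaw 15.376141214701349
blue [0.5936 0.2034 0.192 ] w 0.07255940536964041 0.010216327681872514 yaw 15.75976366928596
cel [0.6237 0.1085 0.192 ] w 0.07202405647434133 0.011391446967692538 yaw 15.612404796664293
och [0.6493 0.0121 0.192 ] w 0.07091869126623916 0.010112199254713032 yaw 15.958520257156323
groove [ 0.5863 -0.2803  0.038 ] w 0.09628722815728723 0.015626024515603968 yaw 5.4125748719557265
well [ 0.5058 -0.2892  0.016 ] dist 0.08099170558723393 yaw 6.289150207015402
corners [ 0.6016 -0.2219  0.038 ] [ 0.6143 -0.3393  0.038 ] [ 0.4476 -0.2344  0.016 ] [ 0.456  -0.3505  0.016 ]
w 0.11813049184245263 0.11637798497203213 5.168054551763049
depth 0.15663202787022418 4.337705715605575
side groove [ 0.5834 -0.2751  0.038 ]
side bar corners [ 0.6011 -0.2159  0.038 ] [ 0.5541 -0.2173  0.038 ] plate front [ 0.4414 -0.2263  0.016 ]
top [182 236   8  16  79] [185.3797 243.3671] [0.4409 0.1366 0.087 ]
side [308   2  21  28 294] [317.3265  16.6259] [ 0.2744 -1.8446  0.087 ]
side [328 102  32  34 447] [344.6756 117.4787] [ 0.2941 -0.5232  0.087 ]
side [302 255  23   9  95] [311.5895 258.0211] [0.4412 0.1415 0.087 ]
ojar [ 0.4631 -0.0368  0.087 ]
lamp (array([ 0.748 , -0.1938,  0.2898]), np.float64(0.004026446149781036)) (array([ 0.744 , -0.1907,  0.393 ]), np.float64(0.0031395605512924045))
```

Every measurement agrees with the given sizes. Rack yaw is about 15.5°, blue tile (0.5945, 0.204), groove (0.586, -0.279), stand yaw about 5.3°, well (0.506, -0.289), jar (0.441, 0.138). I'll grip the tile across its width from above, starting with a rise and a turn to the rack's yaw.

Request:
step_arm --deltas '[[[0,0,-9.3],[0,0,-0.025],1],[[0,0,-9.3],[0,0,-0.025],1],[[0,0,-9.3],[0,0,-0.025],1],[[0,0,-9.2],[0,0,-0.025],1],[[0,0,0],[0,0,0],1]]' --newtons 30

```text
clock: 0.72
tool_pos: [0.2302, 0.5817, 0.3068]
orientation: [[-0.963, -0.268, 0.001], [-0.268, 0.963, 0.002], [-0.001, 0.002, -1.0]]
contact_force: [0.4, 0.2, -0.1]
opening: 0.0938
gripper_force: 0.0
```

```bash
cat >> h.py <<'E'
def to(p,yaw):
    "shift in tool axes to TCP position p, and turn about tool z so that tool y stands at yaw+90"
    s=sense();R=np.array(s["orientation"]);a=np.degrees(np.arctan2(R[1,1],R[0,1]))-90
    print("t",round(s["clock"],2),"tcp",np.round(s["tool_pos"],4),"tilt",np.round(R[:,2],3),"shift",np.round(R.T@(np.array(p)-s["tool_pos"]),4),"turn z",round(-(yaw-a),2),"open",round(s["opening"],4),"F",np.round(s["contact_force"],1),"g",round(s["gripper_force"],1))
E
python3 -c "
from h import *
to((.5945,.204,.25),15.5); print(sense()['joint_pos']); print(two((190,322),(114,163)))"
```

```text
t 0.72 tcp [0.2302 0.5817 0.3068] tilt [ 0.001  0.002 -1.   ] shift [-0.2496 -0.4616  0.0563] turn z 0.06 open 0.0938 F [ 0.4  0.2 -0.1] g 0.0
[-1.14915449  0.34920719 -0.12542319  1.48134541  0.04430299  1.31154463
  0.56398116]
(array([0.64508381, 0.31459715, 0.09324355]), np.float64(0.011561361473325673))
```

Request:
step_arm --deltas '[[[0,0,0],[-0.025,-0.046,0],1],[[0,0,0],[-0.025,-0.046,0],1],[[0,0,0],[-0.025,-0.046,0],1],[[0,0,0],[-0.025,-0.046,0],1],[[0,0,0],[-0.025,-0.046,0],1]]'

```text
clock: 1.35
tool_pos: [0.4127, 0.3913, 0.3044]
orientation: [[-0.964, -0.265, -0.001], [-0.265, 0.964, -0.001], [0.001, -0.001, -1.0]]
contact_force: [0.3, 0.2, 0.9]
opening: 0.0941
gripper_force: 0.0
```

Request:
step_arm --deltas '[[[0,0,0],[-0.025,-0.046,0],1],[[0,0,0],[-0.025,-0.046,0],1],[[0,0,0],[-0.025,-0.046,0.02],0.9],[[0,0,0],[-0.025,-0.046,0.02],0.9],[[0,0,0],[-0.02,-0.04,0.0],0.9]]'

```text
clock: 1.98
tool_pos: [0.5876, 0.2071, 0.2626]
orientation: [[-0.964, -0.264, -0.003], [-0.264, 0.965, -0.002], [0.004, -0.001, -1.0]]
contact_force: [0.0, -0.1, 0.4]
opening: 0.0846
gripper_force: 0.0
```

Request:
step_arm --deltas '[[[0,0,0],[0,0,0],0.9],[[0,0,0],[0,0,0],0.9]]'

```text
clock: 2.22
tool_pos: [0.5868, 0.2097, 0.2646]
orientation: [[-0.964, -0.266, -0.001], [-0.266, 0.964, -0.0], [0.001, 0.0, -1.0]]
contact_force: [-0.5, 0.7, -0.4]
opening: 0.0848
gripper_force: 0.0
```

```bash
python3 -c "
from h import *
to((.5945,.204,.137),15.5); print(sense()['joint_pos'])
t=grab_frame('top')[...,::-1];s=grab_frame('side')[...,::-1]
z=lambda a:cv2.resize(a,(400,400),interpolation=cv2.INTER_CUBIC)
cv2.imwrite('pics/c3.png',np.hstack([z(t[100:230,100:230]),z(s[130:330,150:350])]))"
```

```text
t 2.23 tcp [0.5868 0.2097 0.2646] tilt [-0.001 -0.    -1.   ] shift [-0.0061 -0.0076  0.1276] turn z -0.06 open 0.0848 F [-0.5  0.7 -0.4] g 0.0
[-0.49345236  0.36938593  0.13401511  1.55132751 -0.05152607  1.22557777
  1.48947693]
```

View pics/c3.png

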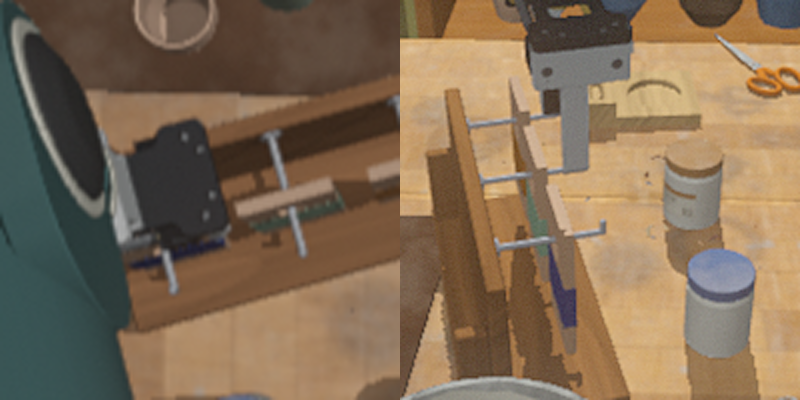

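The gripper is above the blue tile in both views, and the near finger at crop (575,130) is clear of the neighbouring tile. I'll trim x and y, then descend.

Request:
step_arm --deltas '[[[0,0,0],[-0.006,-0.0075,0],0.9],[[0,0,0],[0,0,0.03],0.9],[[0,0,0],[0,0,0.02],0.9],[[0,0,0],[0,0,0],0.9],[[0,0,0],[0,0,0],0.9]]'

```text
clock: 2.95
tool_pos: [0.5957, 0.2037, 0.2165]
orientation: [[-0.964, -0.267, 0.001], [-0.267, 0.964, 0.0], [-0.001, -0.0, -1.0]]
contact_force: [-0.7, -0.9, 0.1]
opening: 0.0847
gripper_force: 0.0
```

```bash
python3 -c "
from h import *
to((.5945,.204,.137),15.5)"
```

```text
t 2.95 tcp [0.5957 0.2037 0.2165] tilt [ 0.001  0.    -1.   ] shift [0.0012 0.0006 0.0795] turn z 0.01 open 0.0847 F [-0.7 -0.9  0.1] g 0.0
```

Request:
step_arm --deltas '[[[0,0,0],[0.001,0,0.02],0.9],[[0,0,0],[0,0,0.02],0.9],[[0,0,0],[0,0,0.02],0.9],[[0,0,0],[0,0,0.02],0.9],[[0,0,0],[0,0,0],0.9]]'

```text
clock: 3.58
tool_pos: [0.5941, 0.2033, 0.1353]
orientation: [[-0.964, -0.267, -0.001], [-0.267, 0.964, -0.0], [0.001, -0.0, -1.0]]
contact_force: [0.6, -1.1, -0.3]
opening: 0.0847
gripper_force: 0.0
```

Request:
step_arm --deltas '[[[0,0,0],[0,0,0],0.74],[[0,0,0],[0,0,0],0.7],[[0,0,0],[0,0,0],0.7],[[0,0,0],[0,0,0],0.7],[[0,0,0],[0,0,0],0.7]]' --newtons 30

```text
clock: 4.2
tool_pos: [0.5949, 0.2036, 0.1366]
orientation: [[-0.964, -0.267, 0.002], [-0.267, 0.964, 0.001], [-0.002, 0.0, -1.0]]
contact_force: [-0.7, 0.5, 8.0]
opening: 0.0717
gripper_force: 30.0
```

Request:
step_arm --deltas '[[[0,0,0],[0,0,-0.003],0.7],[[0,0,0],[0,0,-0.004],0.7],[[0,0,0],[0,0,-0.004],0.7],[[0,0,0],[0,0,-0.004],0.7],[[0,0,0],[0,0,0],0.7]]'

```text
clock: 4.82
tool_pos: [0.5944, 0.2033, 0.1508]
orientation: [[-0.964, -0.267, 0.0], [-0.267, 0.964, 0.0], [-0.0, -0.0, -1.0]]
contact_force: [0.2, -0.0, -1.8]
opening: 0.0718
gripper_force: 30.0
```

Request:
step_arm --deltas '[[[0,0,0],[0,0,0],0.7],[[0,0,0],[0,0,0],0.7]]'

```text
clock: 5.08
tool_pos: [0.5942, 0.2033, 0.1503]
orientation: [[-0.964, -0.267, -0.0], [-0.267, 0.964, -0.0], [0.0, -0.0, -1.0]]
contact_force: [0.5, -0.3, -2.2]
opening: 0.0716
gripper_force: 30.0
```

```bash
python3 -c "
from h import *
to((.5945,.204,.152),15.5)
t=grab_frame('top')[...,::-1];s=grab_frame('side')[...,::-1]
z=lambda a:cv2.resize(a,(400,400),interpolation=cv2.INTER_CUBIC)
cv2.imwrite('pics/c4.png',np.hstack([z(t[120:220,110:210]),z(s[150:300,170:320])]))"
```

```text
t 5.08 tcp [0.5942 0.2033 0.1503] tilt [-0. -0. -1.] shift [-0.0005  0.0006 -0.0017] turn z 0.01 open 0.0716 F [ 0.5 -0.3 -2.2] g 30.0
```

View pics/c4.png

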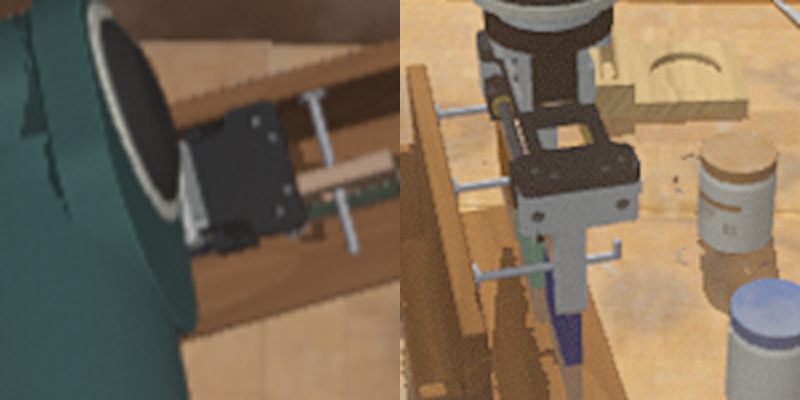

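The tile is held and lifted about 15 mm, with the force close to its own weight. The near finger, at crop (570,270), grips its edge. Next I draw it out along the hook.

Request:
step_arm --deltas '[[[0,0,0],[0.008,0,0],0.7],[[0,0,0],[0.012,0,0],0.7],[[0,0,0],[0.012,0,0],0.7],[[0,0,0],[0.005,0,0],0.7],[[0,0,0],[0,0,0],0.7]]'

```text
clock: 5.8
tool_pos: [0.5584, 0.1934, 0.1507]
orientation: [[-0.964, -0.268, 0.0], [-0.268, 0.964, 0.0], [-0.0, 0.0, -1.0]]
contact_force: [0.5, 0.3, -2.0]
opening: 0.0721
gripper_force: 30.0
```

Request:
step_arm --deltas '[[[0,0,0],[0.012,0,0],0.7],[[0,0,0],[0.016,0,0],0.7],[[0,0,0],[0.016,0,0],0.7],[[0,0,0],[0.008,0,0],0.7],[[0,0,0],[0,0,0],0.7]]'

```text
clock: 6.42
tool_pos: [0.5083, 0.1795, 0.1506]
orientation: [[-0.964, -0.267, 0.0], [-0.267, 0.964, 0.0], [-0.0, -0.0, -1.0]]
contact_force: [0.3, 0.7, -2.1]
opening: 0.0719
gripper_force: 30.0
```

```bash
python3 -c "
from h import *
to((.49,-0.10,.25),5.3)
s=sense();R=np.array(s['orientation']);print(R.T@(np.array([.5942,.2033,.1503])-s['tool_pos']))"
```

```text
t 6.42 tcp [0.5083 0.1795 0.1506] tilt [ 0.  0. -1.] shift [ 0.0924 -0.2644 -0.0994] turn z 10.21 open 0.0719 F [ 0.3  0.7 -2.1] g 30.0
[-8.91341277e-02 -6.95124171e-06  3.47083365e-04]
```

Request:
step_arm --deltas '[[[0,0,0],[0,0,-0.03],0.7],[[0,0,0],[0,0,-0.04],0.7],[[0,0,0],[0,0,-0.03],0.7],[[0,0,5.1],[0,0,0],0.7],[[0,0,5.1],[0,0,0],0.7]]'

```text
clock: 7.05
tool_pos: [0.5091, 0.1796, 0.2508]
orientation: [[-0.996, -0.09, 0.001], [-0.09, 0.996, 0.0], [-0.001, 0.0, -1.0]]
contact_force: [-0.8, -0.1, -2.2]
opening: 0.0722
gripper_force: 30.0
```

Request:
step_arm --deltas '[[[0,0,0],[0.006,-0.03,0],0.7],[[0,0,0],[0.008,-0.05,0],0.7],[[0,0,0],[0.008,-0.05,0],0.7],[[0,0,0],[0.006,-0.05,0],0.7],[[0,0,0],[0.006,-0.05,0],0.7]]'

```text
clock: 7.68
tool_pos: [0.4962, -0.0543, 0.2507]
orientation: [[-0.996, -0.093, 0.001], [-0.093, 0.996, -0.0], [-0.001, -0.0, -1.0]]
contact_force: [0.6, 0.5, -1.7]
opening: 0.0711
gripper_force: 30.0
```

```bash
python3 -c "
from h import *
to((.5855,-0.279,.25),5.3)"
```

```text
t 7.67 tcp [ 0.4962 -0.0543  0.2507] tilt [ 0.001 -0.    -1.   ] shift [-0.0681 -0.232   0.0008] turn z 0.02 open 0.0711 F [ 0.6  0.5 -1.7] g 30.0
```

Request:
step_arm --deltas '[[[0,0,0],[-0.01,-0.05,0],0.7],[[0,0,0],[-0.015,-0.05,0],0.7],[[0,0,0],[-0.015,-0.05,0],0.7],[[0,0,0],[-0.015,-0.05,0],0.7],[[0,0,0],[-0.013,-0.032,0],0.7]]'

```text
clock: 8.3
tool_pos: [0.5856, -0.2801, 0.2502]
orientation: [[-0.996, -0.091, -0.0], [-0.091, 0.996, -0.001], [0.001, -0.001, -1.0]]
contact_force: [-0.3, 0.0, -1.7]
opening: 0.0721
gripper_force: 30.0
```

Request:
step_arm --deltas '[[[0,0,0],[0,0,0.04],0.7],[[0,0,0],[0,0,0.04],0.7],[[0,0,0],[0,0,0.025],0.7],[[0,0,0],[0,0,0],0.7],[[0,0,0],[0,0,0],0.7]]'

```text
clock: 8.93
tool_pos: [0.5858, -0.2778, 0.1467]
orientation: [[-0.996, -0.093, 0.001], [-0.093, 0.996, -0.001], [-0.001, -0.001, -1.0]]
contact_force: [0.0, -1.0, -0.7]
opening: 0.0721
gripper_force: 30.0
```

```bash
python3 -c "
from h import *
to((.5855,-0.279,.125),5.3)
t=grab_frame('top')[...,::-1];s=grab_frame('side')[...,::-1]
z=lambda a:cv2.resize(a,(400,400),interpolation=cv2.INTER_CUBIC)
cv2.imwrite('pics/s5.png',s);cv2.imwrite('pics/t5.png',t)
cv2.imwrite('pics/c5.png',np.hstack([z(t[160:250,310:400]),z(s[120:200,230:310])]))"
```

```text
t 8.93 tcp [ 0.5858 -0.2778  0.1467] tilt [ 0.001 -0.001 -1.   ] shift [ 0.0004 -0.0012  0.0217] turn z 0.01 open 0.0721 F [ 0.  -1.  -0.7] g 30.0
```

View pics/c5.png

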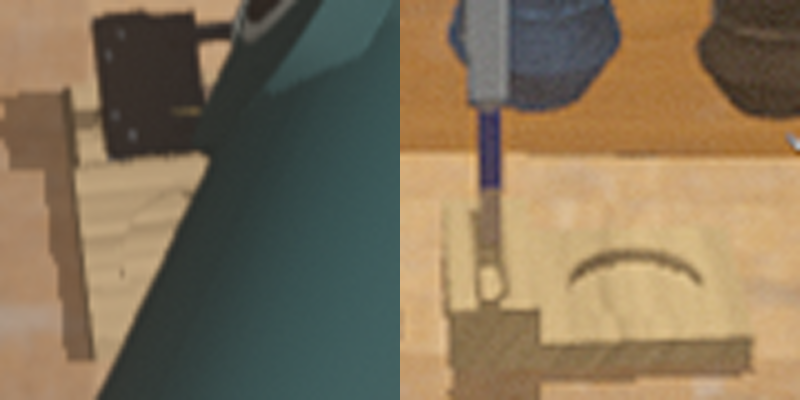

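The side crop shows the tile's edge centred at column 490, straight above the groove mouth (473–507). It is aligned, so I lower gently.

Request:
step_arm --deltas '[[[0,0,0],[0,0,0.008],0.7],[[0,0,0],[0,0,0.008],0.7],[[0,0,0],[0,0,0.006],0.7],[[0,0,0],[0,0,0.005],0.7],[[0,0,0],[0,0,0.003],0.7]]'

```text
clock: 9.65
tool_pos: [0.5851, -0.2774, 0.1151]
orientation: [[-0.996, -0.093, -0.0], [-0.093, 0.996, -0.0], [0.0, -0.0, -1.0]]
contact_force: [0.2, 0.7, -1.4]
opening: 0.0714
gripper_force: 30.0
```

Request:
step_arm --deltas '[[[0,0,0],[0,0,0.002],0.7],[[0,0,0],[0,0,0.002],0.7],[[0,0,0],[0,0,0.002],0.7],[[0,0,0],[0,0,0],0.7]]'

```text
clock: 10.15
tool_pos: [0.5851, -0.2774, 0.1094]
orientation: [[-0.996, -0.093, -0.0], [-0.093, 0.996, -0.0], [0.0, -0.0, -1.0]]
contact_force: [-0.2, -0.0, -2.5]
opening: 0.072
gripper_force: 30.0
```

Request:
step_arm --deltas '[[[0,0,0],[0,0,0.003],0.7],[[0,0,0],[0,0,0.003],0.7],[[0,0,0],[0,0,0.003],0.7],[[0,0,0],[0,0,0.002],0.7],[[0,0,0],[0,0,0],0.7]]'

```text
clock: 10.78
tool_pos: [0.5851, -0.2773, 0.0983]
orientation: [[-0.996, -0.093, -0.0], [-0.093, 0.996, 0.0], [0.0, 0.0, -1.0]]
contact_force: [-0.3, -0.3, -2.3]
opening: 0.0719
gripper_force: 30.0
```

Request:
step_arm --deltas '[[[0,0,0],[0,0,0.0015],0.7],[[0,0,0],[0,0,0.001],0.7],[[0,0,0],[0,0,0],0.7]]'

```text
clock: 11.15
tool_pos: [0.5851, -0.2774, 0.0959]
orientation: [[-0.996, -0.093, -0.0], [-0.093, 0.996, -0.0], [0.0, -0.0, -1.0]]
contact_force: [0.4, 0.4, -2.1]
opening: 0.072
gripper_force: 30.0
```

Request:
step_arm --deltas '[[[0,0,0],[0,0,0.001],0.7],[[0,0,0],[0,0,0.001],0.7],[[0,0,0],[0,0,0],0.7]]'

```text
clock: 11.52
tool_pos: [0.5854, -0.2774, 0.095]
orientation: [[-0.996, -0.093, 0.001], [-0.093, 0.996, -0.0], [-0.001, -0.0, -1.0]]
contact_force: [-4.0, 1.4, 12.0]
opening: 0.0719
gripper_force: 30.0
```

Floor contact came at the expected height (0.095) with 12 N. I'll release now.

Request:
step_arm --deltas '[[[0,0,0],[0,0,0],0.8],[[0,0,0],[0,0,0],0.9],[[0,0,0],[0,0,0],0.92],[[0,0,0],[0,0,-0.005],0.92],[[0,0,0],[0,0,-0.01],0.92]]'

```text
clock: 12.15
tool_pos: [0.585, -0.2773, 0.1093]
orientation: [[-0.996, -0.092, -0.0], [-0.092, 0.996, 0.0], [0.0, 0.0, -1.0]]
contact_force: [0.1, 0.7, 0.3]
opening: 0.0865
gripper_force: 0.0
```

Request:
step_arm --deltas '[[[0,0,0],[0,0,-0.03],0.92],[[0,0,0],[0,0,-0.04],0.92],[[0,0,0],[0,0,-0.05],1],[[0,0,0],[0,0,-0.03],1],[[0,0,0],[0.04,0.03,0],1]]'

```text
clock: 12.78
tool_pos: [0.544, -0.2524, 0.2616]
orientation: [[-0.996, -0.092, 0.004], [-0.092, 0.996, -0.003], [-0.004, -0.003, -1.0]]
contact_force: [-0.9, 0.1, -0.1]
opening: 0.0938
gripper_force: 0.0
```

```bash
python3 -c "
from h import *
to((.441,.138,.22),5.3)
"
```

```text
t 12.78 tcp [ 0.544  -0.2524  0.2616] tilt [ 0.004 -0.003 -1.   ] shift [0.0668 0.3984 0.0402] turn z -0.02 open 0.0938 F [-0.9  0.1 -0.1] g 0.0
```

Request:
step_arm --deltas '[[[0,0,0],[0.01,0.035,0],1],[[0,0,0],[0.01,0.05,0],1],[[0,0,0],[0.01,0.055,0],1],[[0,0,0],[0.01,0.055,0],1],[[0,0,0],[0.01,0.055,0],1]]'

```text
clock: 13.4
tool_pos: [0.4689, -0.0054, 0.2599]
orientation: [[-0.996, -0.092, 0.001], [-0.092, 0.996, 0.0], [-0.001, -0.0, -1.0]]
contact_force: [0.5, 1.0, -0.0]
opening: 0.0938
gripper_force: 0.0
```

```bash
python3 -c "
from h import *
to((.441,.138,.15),5.3)
for n,box in (('top',(160,225,200,260)),('side',(285,250,335,290))):
    im=grab_frame(n)[...,::-1].copy();h=cv2.cvtColor(im,cv2.COLOR_BGR2HSV);m=cv2.inRange(h,(105,50,50),(130,255,255))
    x0,y0,x1,y1=box;b=np.zeros_like(m);b[y0:y1,x0:x1]=m[y0:y1,x0:x1]
    c=max(cv2.findContours(b,0,2)[0],key=cv2.contourArea);(x,y),r=cv2.minEnclosingCircle(c);print(n,x,y,r,cv2.boundingRect(c),onz(n,x,y,.087))
    cv2.imwrite('pics/%s6.png'%n,im)
t=cv2.imread('pics/top6.png');s=cv2.imread('pics/side6.png')
z=lambda a:cv2.resize(a,(400,400),interpolation=cv2.INTER_CUBIC)
cv2.imwrite('pics/c6.png',np.hstack([z(t[150:250,310:410]),z(s[120:200,230:310])]))
"
```

```text
t 13.4 tcp [ 0.4689 -0.0054  0.2599] tilt [ 0.001  0.    -1.   ] shift [0.0147 0.1453 0.1098] turn z 0.0 open 0.0938 F [ 0.5  1.  -0. ] g 0.0
top 179.5 240.5 11.768702507019043 (177, 229, 13, 24) [0.44798382 0.15104226 0.087     ]
side 315.5 261.0 12.093486785888672 (305, 255, 22, 13) [0.43427206 0.15004364 0.087     ]
```

View pics/c6.png

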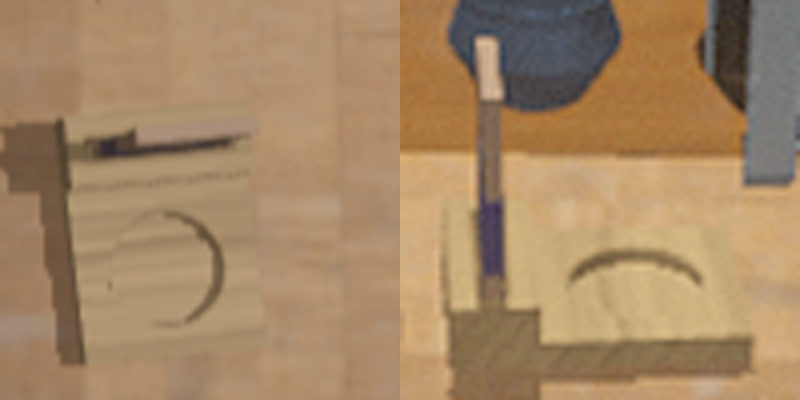

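The tile stands upright in the groove, with its edge at column 490 in the side crop and its top at (195,130) in the top crop. I'll re-measure the jar lid with a looser mask.

```bash
python3 -c "
from h import *
for n,box in (('top',(155,220,205,265)),('side',(285,245,340,315))):
  for k in '06':
    im=cv2.imread('pics/%s%s.png'%(n,k)).astype(int);m=((im[...,0]-im[...,2])>12).astype(np.uint8)
    x0,y0,x1,y1=box;b=np.zeros_like(m);b[y0:y1,x0:x1]=m[y0:y1,x0:x1]
    c=max(cv2.findContours(b,0,2)[0],key=cv2.contourArea);(x,y),r=cv2.minEnclosingCircle(c);print(n,k,x,y,r,cv2.boundingRect(c),cv2.fitEllipse(c)[0],onz(n,*cv2.fitEllipse(c)[0],.087))
print(proj('top',(.4489,.151,.087)),proj('side',(.4489,.151,.087)))
"
```

```text
top 0 177.0 240.85714721679688 12.918213844299316 (166, 229, 24, 25) (177.9822235107422, 240.88035583496094) [0.44707153 0.15475382 0.087     ]
top 6 177.19650268554688 241.4182891845703 12.98780632019043 (166, 229, 25, 25) (178.3667755126953, 241.66236877441406) [0.44516342 0.15379154 0.087     ]
side 0 310.0 267.0 17.088106155395508 (294, 254, 33, 27) (309.8053894042969, 266.6729736328125) [0.44621795 0.16658633 0.087     ]
side 6 310.0 266.0 16.763153076171875 (294, 255, 33, 26) (310.0734558105469, 266.783203125) [0.44573355 0.16688197 0.087     ]
(np.float64(179.52099115379656), np.float64(240.1238690503218)) (np.float64(307.86440201063147), np.float64(261.1814827054998))
```

Request:
step_arm --deltas '[[[0,0,0],[0.001,0.04,0],1],[[0,0,0],[0.002,0.05,0.0],1],[[0,0,0],[0.002,0.05,0.02],1],[[0,0,0],[0.003,0.022,0.05],1],[[0,0,0],[0,0,0.04],1]]'

```text
clock: 14.12
tool_pos: [0.4463, 0.1551, 0.1482]
orientation: [[-0.995, -0.095, 0.001], [-0.095, 0.995, 0.0], [-0.001, 0.0, -1.0]]
contact_force: [0.3, 0.3, -0.2]
opening: 0.0941
gripper_force: 0.0
```

```bash
python3 -c "
from h import *
to((.446,.155,.036),5.3)"
```

```text
t 14.12 tcp [0.4463 0.1551 0.1482] tilt [ 0.001  0.    -1.   ] shift [ 4.000e-04 -1.000e-04  1.122e-01] turn z 0.15 open 0.0941 F [ 0.3  0.3 -0.2] g 0.0
```

Request:
step_arm --deltas '[[[0,0,0],[0,0,0.03],1],[[0,0,0],[0,0,0.03],1],[[0,0,0],[0,0,0.03],1],[[0,0,0],[0,0,0.022],1],[[0,0,0],[0,0,0],1]]'

```text
clock: 14.75
tool_pos: [0.4463, 0.1531, 0.0365]
orientation: [[-0.996, -0.092, -0.002], [-0.092, 0.996, -0.001], [0.002, -0.001, -1.0]]
contact_force: [-0.3, 0.1, 0.2]
opening: 0.094
gripper_force: 0.0
```

Request:
step_arm --deltas '[[[0,0,0],[0,0,0],0.8],[[0,0,0],[0,0,0],0.6],[[0,0,0],[0,0,0],0.6],[[0,0,0],[0,0,0],0.6],[[0,0,0],[0,0,0],0.6]]' --newtons 30

```text
clock: 15.38
tool_pos: [0.4472, 0.1542, 0.0377]
orientation: [[-0.996, -0.093, 0.001], [-0.093, 0.996, 0.001], [-0.001, 0.001, -1.0]]
contact_force: [-1.0, 2.4, 9.8]
opening: 0.0655
gripper_force: 30.0
```

```bash
python3 -c "
from h import *
to((.446,.155,.036),5.3)"
```

```text
t 15.38 tcp [0.4472 0.1542 0.0377] tilt [ 0.001  0.001 -1.   ] shift [0.0011 0.0009 0.0017] turn z 0.03 open 0.0655 F [-1.   2.4  9.8] g 30.0
```

Request:
step_arm --deltas '[[[0,0,0],[0,0,-0.01],0.6],[[0,0,0],[0,0,-0.03],0.6],[[0,0,0],[0,0,-0.04],0.6],[[0,0,0],[0,0,-0.04],0.6],[[0,0,0],[0,0,-0.03],0.6]]'

```text
clock: 16.0
tool_pos: [0.4465, 0.1534, 0.189]
orientation: [[-0.996, -0.092, 0.001], [-0.092, 0.996, 0.0], [-0.001, 0.0, -1.0]]
contact_force: [0.5, 0.9, -3.8]
opening: 0.0651
gripper_force: 30.0
```

Request:
step_arm --deltas '[[[0,0,0],[0,-0.03,0],0.6],[[0,0,0],[0,-0.05,0],0.6],[[0,0,0],[-0.005,-0.05,0],0.6],[[0,0,0],[-0.005,-0.05,0],0.6],[[0,0,0],[-0.005,-0.05,0],0.6]]'

```text
clock: 16.62
tool_pos: [0.4826, -0.0757, 0.1875]
orientation: [[-0.996, -0.093, 0.0], [-0.093, 0.996, 0.0], [-0.0, 0.0, -1.0]]
contact_force: [0.4, 0.0, -4.0]
opening: 0.0653
gripper_force: 30.0
```

```bash
python3 -c "
from h import *
to((.506,-.286,.18),5.3)"
```

```text
t 16.62 tcp [ 0.4826 -0.0757  0.1875] tilt [ 0.  0. -1.] shift [-0.0039 -0.2116  0.0075] turn z 0.01 open 0.0653 F [ 0.4  0.  -4. ] g 30.0
```

Request:
step_arm --deltas '[[[0,0,0],[0,-0.05,0],0.6],[[0,0,0],[0,-0.05,0],0.6],[[0,0,0],[-0.001,-0.05,0],0.6],[[0,0,0],[-0.001,-0.04,0],0.6],[[0,0,0],[0,-0.022,0.0],0.6]]'

```text
clock: 17.25
tool_pos: [0.5036, -0.2871, 0.1872]
orientation: [[-0.996, -0.09, -0.001], [-0.09, 0.996, -0.0], [0.001, -0.0, -1.0]]
contact_force: [0.2, -0.0, -3.5]
opening: 0.0652
gripper_force: 30.0
```

Request:
step_arm --deltas '[[[0,0,0],[0,0,0.03],0.6],[[0,0,0],[0,0,0.04],0.6],[[0,0,0],[0,0,0.03],0.6],[[0,0,0],[0,0,0.012],0.6],[[0,0,0],[0,0,0],0.6]]'

```text
clock: 17.88
tool_pos: [0.5043, -0.2849, 0.0752]
orientation: [[-0.996, -0.093, -0.001], [-0.093, 0.996, 0.0], [0.001, 0.0, -1.0]]
contact_force: [1.0, 0.1, -2.5]
opening: 0.0651
gripper_force: 30.0
```

```bash
python3 -c "
from h import *
to((.505,-.287,.0467),5.3)
t=grab_frame('top')[...,::-1];s=grab_frame('side')[...,::-1]
z=lambda a:cv2.resize(a,(400,400),interpolation=cv2.INTER_CUBIC)
cv2.imwrite('pics/c7.png',np.hstack([z(t[150:250,310:410]),z(s[120:200,230:310])]))"
```

```text
t 17.88 tcp [ 0.5043 -0.2849  0.0752] tilt [-0.001  0.    -1.   ] shift [-0.0005 -0.0022  0.0285] turn z 0.01 open 0.0651 F [ 1.   0.1 -2.5] g 30.0
```

View pics/c7.png

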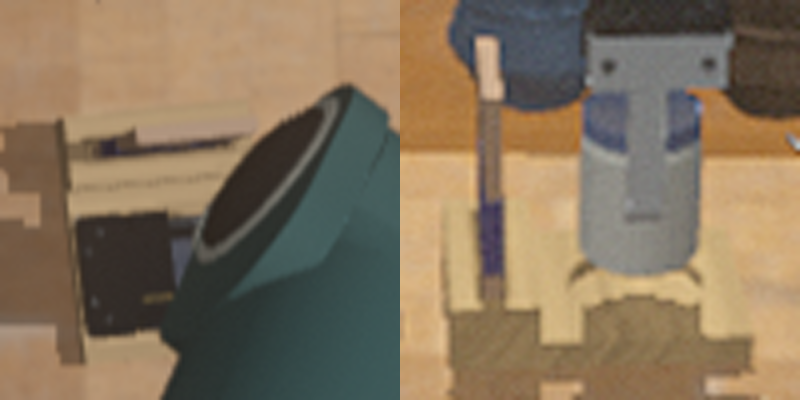

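In the side crop the jar's centre column is about 640 against the well arc's 636, so it sits roughly 2 mm too far toward -x. I'll nudge it and lower gently.

Request:
step_arm --deltas '[[[0,0,0],[-0.0015,-0.0015,0],0.6],[[0,0,0],[0,0,0.008],0.6],[[0,0,0],[0,0,0.008],0.6],[[0,0,0],[0,0,0.004],0.6],[[0,0,0],[0,0,0],0.6]]'

```text
clock: 18.6
tool_pos: [0.5059, -0.2862, 0.0546]
orientation: [[-0.996, -0.092, -0.001], [-0.092, 0.996, 0.0], [0.001, 0.0, -1.0]]
contact_force: [-0.1, 0.1, -3.3]
opening: 0.065
gripper_force: 30.0
```

Request:
step_arm --deltas '[[[0,0,0],[0,0,0.002],0.6],[[0,0,0],[0,0,0.002],0.6],[[0,0,0],[0,0,0.002],0.6],[[0,0,0],[0,0,0],0.6]]'

```text
clock: 19.1
tool_pos: [0.506, -0.2862, 0.0489]
orientation: [[-0.996, -0.093, -0.0], [-0.093, 0.996, 0.0], [0.0, 0.0, -1.0]]
contact_force: [0.7, 0.1, -3.5]
opening: 0.0649
gripper_force: 30.0
```

Request:
step_arm --deltas '[[[0,0,0],[0,0,0.001],0.6],[[0,0,0],[0,0,0.001],0.6],[[0,0,0],[0,0,0.001],0.6],[[0,0,0],[0,0,0],0.6]]'

```text
clock: 19.6
tool_pos: [0.5062, -0.2863, 0.0467]
orientation: [[-0.996, -0.092, 0.0], [-0.092, 0.996, 0.0], [-0.0, 0.0, -1.0]]
contact_force: [-4.4, 3.1, 12.1]
opening: 0.0651
gripper_force: 30.0
```

The jar is on the well floor at the expected height. I'll release and retreat straight up.

Request:
step_arm --deltas '[[[0,0,0],[0,0,0],0.8],[[0,0,0],[0,0,0],0.95],[[0,0,0],[0,0,0],0.95],[[0,0,0],[0,0,-0.01],0.95],[[0,0,0],[0,0,-0.03],0.95]]'

```text
clock: 20.23
tool_pos: [0.5054, -0.2859, 0.086]
orientation: [[-0.996, -0.093, -0.002], [-0.093, 0.996, 0.001], [0.002, 0.001, -1.0]]
contact_force: [-0.2, -0.1, -0.4]
opening: 0.089
gripper_force: 0.0
```

Request:
step_arm --deltas '[[[0,0,0],[0,0,-0.04],0.95],[[0,0,0],[0,0,-0.05],0.95],[[0,0,0],[0,0,-0.05],0.95],[[0,0,0],[0.02,0.05,0],0.95],[[0,0,0],[0.02,0.05,0],0.95]]'

```text
clock: 20.85
tool_pos: [0.4564, -0.1895, 0.2268]
orientation: [[-0.996, -0.092, 0.001], [-0.092, 0.996, -0.0], [-0.001, -0.001, -1.0]]
contact_force: [0.9, 0.5, 0.2]
opening: 0.0895
gripper_force: 0.0
```

Request:
step_arm --deltas '[[[0,0,0],[0.02,0.05,0],0.95],[[0,0,0],[0.02,0.05,0],0.95],[[0,0,0],[0,0.05,0],0.95],[[0,0,0],[0,0,0],0.95],[[0,0,0],[0,0,0],0.95]]'

```text
clock: 21.48
tool_pos: [0.4034, -0.0452, 0.2265]
orientation: [[-0.996, -0.092, 0.001], [-0.092, 0.996, -0.0], [-0.001, -0.0, -1.0]]
contact_force: [-0.0, -1.0, -0.2]
opening: 0.0894
gripper_force: 0.0
```

```bash
python3 -c "
from h import *
t=grab_frame('top')[...,::-1];s=grab_frame('side')[...,::-1]
z=lambda a:cv2.resize(a,(400,400),interpolation=cv2.INTER_CUBIC)
cv2.imwrite('pics/c8.png',np.hstack([z(t[110:260,250:400]),z(s[110:290,160:340])]))"
```

```text
(no output)
```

View pics/c8.png

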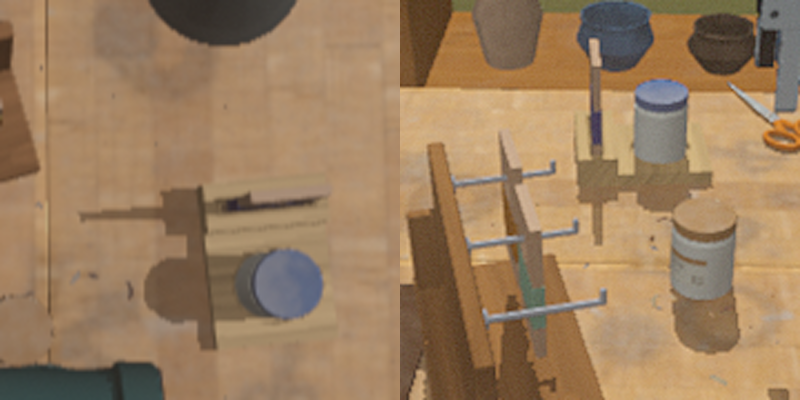

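The tile stands in the groove at side crop (596,95), and the blue jar is upright in the well at (660,120). The other two tiles still hang on their hooks and the ochre jar has not moved.

```bash
python3 -c "
from bench import *
print(job_done())"
```

```text
the job is handed in; nothing more can be done
None
```

The job is handed in at about 21.5 s: the blue tile stands fully down in the groove, the blue jar sits upright in the well, and the other two tiles and the ochre jar were left in place.

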